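Set up a beam for planing

TASK

Set the beam up for planing: stand the rectangular block in the gap between the beam and the round dog, with its longer side across the beam, stand the turned disc in the gap between the beam and the flat stop, both flat on the bench and centred on the beam's width, and lay the brush bristles down along the robot's side of the beam, parallel to it, about 3 cm clear of it, with the middle of its head level with the middle of the beam. Last of all set the plane on top of the beam, in the middle and lying along it, with its round knob towards the round dog. Leave the beam and the wax tin where they are.

Things in the scene. Friction and masses are not known exactly. Their poses are not given: they have to be found in the camera images.
- beam: squared pale beech beam, loose, 200 long (its x) x 60 wide (its y) x 45 mm high, 0.8 kg, lying on the bench roughly across the robot's view; origin at the centre of its underside. Its +y side is the robot's side (near side). It is not to be moved.
- round_dog: fixed upright steel bench dog, a round post 26 mm across, 40 mm high, off one end of the beam on the beam's centre line, leaving a gap of 61 to 74 mm to the beam's end; which end changes. Origin at the centre of its foot.
- flat_stop: fixed steel planing stop, a flat rectangular bar 24 mm thick (its x, along the beam) x 52 mm wide (its y, across the beam) x 40 mm high, off the other end of the beam, leaving a gap of 61 to 74 mm. Origin at the centre of its foot.
- block: loose rectangular brown wooden packing block, 36 (its x) x 52 (its y, the longer side) x 36 mm high, about 60 g; lies flat; origin at the centre of its underside, z up. It starts beyond the beam.
- disc: loose turned brown wooden disc, 44 mm across, 36 mm high, about 50 g, standing flat; origin at the centre of its underside, z up. It starts beyond the beam.
- plane: loose small steel hand plane, about 0.7 kg, sole 160 (its x) x 48 (its y) x 6 mm; grip its upright sides, 48 mm apart and 30 mm high over the middle 90 mm of its length. Round wooden knob at x = +58 mm (top 56 mm up), rear handle at x = -50 to -77 mm and iron up to 62 mm. Origin: centre of the sole's underside, x towards the knob, z up. Starts at one side of the beam.
- brush: loose bench brush on its stiff dark bristles, about 140 g: head 100 (its x) x 38 (its y) x 46 mm high, the wooden back being the top 18 mm; pale round handle 16 mm thick out to x = +120 mm, 40 mm up. Origin: centre of the head's underside, x towards the handle, z up. Either way round is fine. Starts at the side of the beam opposite the plane.
- wax_tin: bystander: low round metal tin with a brass lid, 67 mm across, 26 mm high, loose, beyond the beam in line with the block and the disc; origin at the centre of its underside. Leave it alone.
Things that resemble listed ones, but are neither listed nor needed, are in the scene too. What is shaped like the plane but red is not meant. Leave any green or orange look-alike of the brush alone.

How it is judged (in metres and radians):
On the way, in this order (a step that is already met when the one before it is completed fails the run):
1. the block, the disc and the brush are in their places (y of block in the frame of beam between -0.015 and 0.015 m and horizontal distance between block and round_dog below 0.07 m and horizontal distance between each of block, disc and beam below 0.16 m and height (world z) of each of block, disc, brush below 0.006 m and angle between each of block, disc, brush's own z axis and vertical below 0.12 rad and angle between the x axis of each of block, brush and the x axis of beam, either way round below 0.21 rad and y of disc in the frame of beam between -0.015 and 0.015 m and horizontal distance between disc and flat_stop below 0.07 m and y of brush in the frame of beam between 0.065 and 0.095 m and x of brush in the frame of beam between -0.02 and 0.02 m), for 0.2 s.
2. then the plane is set on the beam (x of plane in the frame of beam between -0.02 and 0.02 m and y of plane in the frame of beam between -0.012 and 0.012 m and z of plane in the frame of beam between 0.04 and 0.05 m and angle between the x axis of plane and the x axis of beam, either way round below 0.17 rad and angle between plane's own z axis and vertical below 0.1 rad and x of round_dog in the frame of plane above 0.1 m), for 0.2 s.
At the end, for the whole second after the job is handed in: Block (at round dog) and disc (at flat stop) flat in the gaps, 15 mm off centre at most; brush on near side, head 15-45 mm clear and 20 mm off middle at most; plane on beam, 20 mm along and 12 mm across of its middle, knob to round dog; block, brush 12 deg, plane 10 deg; all released, at rest (all of step 1 and all of step 2 and linear speed of each of block, disc, brush, plane below 0.02 m/s and angular speed of each of block, disc, brush, plane below 0.15 rad/s); the robot touches nothing.
It fails at once if the beam is shifted by more than 15 mm (distance of beam from where it was at the start of the episode above 0.015 m).
It fails at once if the wax tin is shifted by more than 15 mm (distance of wax_tin from where it was at the start of the episode above 0.015 m).
It also fails if it takes over 118 s, if anything falls off the work surface, if the arm or the gripper's body presses on something with over 40 N, if the wrist force passes 120 N, or if a joint passes its speed limit or range.

ROBOT

A 6-joint arm with a two-finger parallel gripper is mounted at the origin on the work surface. World frame = base frame: x ahead of the robot, y to its left, z up, the work surface at z = 0. Lengths are in m, angles in degrees, forces in N, time in s.
With the tool pointing down it reaches from about 0.375 to 0.9 m from the base axis. Payload 3.1 kg.
Tool frame: the origin (TCP) lies between the finger pads; the fingertips stand 11 mm ahead of it and the grasp point (between the pads) lies 8 mm behind it; z points along the fingers, y is the line along which they close (so a half turn about z gives the same grasp; the last joint's range is limited). The gripper opens to 87 mm and grips with 3 to 60 N. Pads are 19 mm wide; open, the fingers measure 117 mm over their backs; the gripper's body (75 mm by 190 mm) begins 51 mm behind the grasp point.
Start: joints at [-85.113, 30.224, 82.088, -0, 67.689, -10.227], TCP at [0.163, -0.603, 0.234] pointing down, gripper open.
Joint ranges: [-176.69, 176.69], [-43.24, 126.21], [12.49, 139.97], [-82, 262], [0, 151.66], [-163.58, 163.58]. Speed limits (degrees/s): [159.86, 159.86, 180, 180, 180, 180].

INTERFACE

Orientations are given as a 3x3 rotation matrix whose columns are the frame's x, y, z axes.
In Python, from rig import bot gives the robot as it stands.
- The arm moves only by the tool apply_moves, never from a script. Its argument "steps" is a list that holds one entry, the list of rows, each a list of 7 numbers: the shift along the tool's x, y, z in cm, then the turn, a rotation vector about the tool's x, y, z in degrees, then the gripper command: -1 is shut, 1 is fully open, values between are in proportion. In form: [[[dx, dy, dz, rx, ry, rz, jaw], ...]]. A call has 1 to 20 rows; each row is the pose to reach, as a shift and turn from the pose commanded when the call began, along the tool's axes at that moment; what a row does not reach only later rows make up. A row lasts 1/8 s, in which the tool goes at most 62.5 mm and 10.7 degrees, less where a joint would pass 70% of its speed; a pose out of reach is approached as far as the arm can. A call with a gripper value outside its range is refused whole. The fingers move at their own pace and stop on an object; the grip force is fixed at half the most. Time passes only in rows, so rows that repeat a pose let the fingers close. It gives the time, the measured TCP pose, the force, the opening and the grip force at its end, in the units of the state.
- bot.read_state(): the state, without advancing time (a new reading comes with each control period).
- bot.capture(name): name is "scene" or "top"; returns the picture (420x560x3 uint8, blue, green, red); there is no depth.
- bot.camera_model(name): a dict with "intrinsics" (3x3 intrinsics, pixels), "k1" (the pictures are not rectified: a ray, as slopes to the right and down, at radius r is drawn at 1 + k1 r^2 times it, then the intrinsics apply), "R" (3x3) and "t" (3): a world point X has camera coordinates R X + t. Camera axes: x right, y down, z forward; pixel columns grow to the right and rows downward; lengths in m; the calibration is good to about 2 mm. A picture is of the moment at which its call begins. camera_model takes no time and is no camera call.
- bot.hand_in(): hands the job in; it is judged then, once.
The state is a dict: "time_s": time; "joint_positions": joint angles; "qvel": joint speeds; "tau": joint torques, N m; "position": TCP position; "tcp_rot": TCP orientation; "force": force on the tool from outside, world axes, zero at the start; "moment": the same for the moment, N m; "opening": opening from 0.0 (shut) to 1.0 (fully open); "grasp_force": force on a finger pad.
Only numpy, scipy, OpenCV 4.12 (cv2) and the standard library are available. Lean on these libraries where they do the work, as an engineer would, in place of code of your own. Each camera call takes 0.05 s, during which the arm holds its last target. There are 200 camera calls.

## Working session

There is one attempt and no reset: what is moved stays moved. The work goes in short steps, Python scripts to look and compute and a tool call to move; the robot and the scene stay as the last step left them, time stands still between calls to the robot, and variables do not carry over. Pictures are saved under pics/ and viewed, at most 14 in all, crops included, and the job is handed in when it is done.

Besides the shell and the picture viewer there is one more tool, called after ">>>" by a JSON object that holds its "fn" and its "kwargs", one argument or row to a line. apply_moves: Moves the arm, as the interface text tells. Its arguments: {"type":"object","properties":{"steps":{"type":"array","items":{"type":"array","items":{"type":"array","items":{"type":"number"}}}}},"required":["steps"]}

```bash
mkdir -p pics
python3 - <<'E'
from rig import bot
import cv2,numpy as np
for n in("scene","top"):
    cv2.imwrite(f"pics/{n}0.png",bot.capture(n)); m=bot.camera_model(n)
    print(n,{k:np.round(v,4).tolist() for k,v in m.items()}, (-np.array(m["R"]).T@np.array(m["t"])).round(3))
s=bot.read_state();print(s)
E
```

```text
scene {'intrinsics': [[500.9212, 0.0, 279.6488], [0.0, 500.9212, 207.6997], [0.0, 0.0, 1.0]], 'k1': -0.0796, 'R': [[0.7792, 0.6268, -0.0011], [0.4711, -0.5867, -0.6587], [-0.4135, 0.5127, -0.7524]], 't': [-0.4112, -0.1307, 1.5377]} [ 1.018 -0.607  1.07 ]
top {'intrinsics': [[522.2121, 0.0, 287.0177], [0.0, 522.2121, 206.366], [0.0, 0.0, 1.0]], 'k1': -0.1458, 'R': [[0.0142, -0.9998, -0.0128], [-0.9855, -0.0118, -0.1694], [0.1692, 0.015, -0.9855]], 't': [0.0785, 0.4667, 1.4549]} [0.213 0.062 1.514]
{'time_s': 0.1, 'joint_positions': array([-8.51131767e+01,  3.02750083e+01,  8.21486075e+01,  5.78573624e-04,
        6.76890678e+01, -1.02273508e+01]), 'qvel': array([-3.60019377e-05, -4.99247508e-02, -1.26462580e-01,  3.42892336e-02,
        6.02357412e-02, -1.24040634e-02]), 'tau': array([-3.04818441e-04, -4.40985346e+01, -1.77150679e+01,  6.35304954e-02,
        5.34176803e-02, -3.65442315e-05]), 'position': array([ 0.16294042, -0.60273162,  0.23265721]), 'tcp_rot': array([[ 9.65409187e-01,  2.60739481e-01, -1.58230441e-04],
       [ 2.60739283e-01, -9.65407263e-01,  1.96034339e-03],
       [ 3.58382101e-04, -1.93379041e-03, -9.99998066e-01]]), 'force': array([ 1.05931843, -0.19174032, -0.5268282 ]), 'moment': array([0.00784196, 0.00238036, 0.00326231]), 'grasp_force': 0.0, 'opening': 0.9987856679679862}
```

View pics/scene0.png

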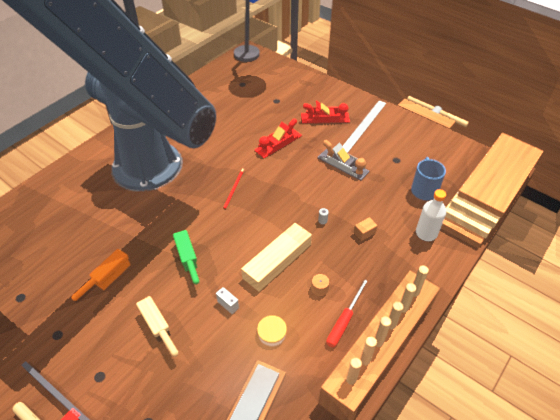

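View pics/top0.png

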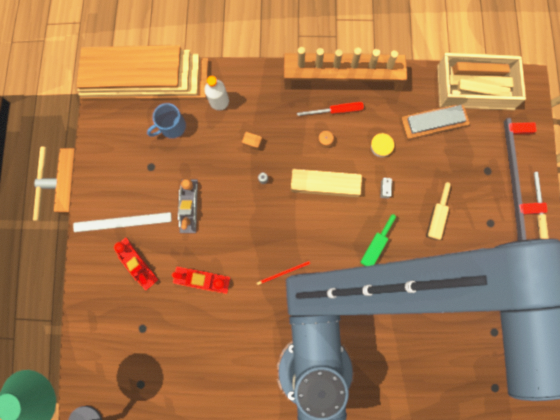

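```bash
cat > h.py <<'E'
import numpy as np,cv2
from rig import bot
def ray(n,uv):
    m=bot.camera_model(n);K=np.array(m["intrinsics"],float);R=np.array(m["R"]);t=np.array(m["t"])
    D=np.array([m["k1"],0,0,0,0.])
    p=cv2.undistortPoints(np.array(uv,float).reshape(-1,1,2),K,D).reshape(-1,2)
    return -R.T@t, np.c_[p,np.ones(len(p))]@R
def onz(n,uv,z):
    c,d=ray(n,uv); return c+d*((z-c[2])/d[:,2])[:,None]
def px(n,X):
    m=bot.camera_model(n);R=np.array(m["R"])
    return cv2.projectPoints(np.array(X,float).reshape(-1,1,3),cv2.Rodrigues(R)[0],np.array(m["t"],float),np.array(m["intrinsics"],float),np.array([m["k1"],0,0,0,0.]))[0].reshape(-1,2)
E
python3 - <<'E'
import cv2
from h import *
a=cv2.imread("pics/top0.png");b=cv2.imread("pics/scene0.png")
c=cv2.resize(a[120:250,170:460],None,fx=2.75,fy=2.75,interpolation=cv2.INTER_CUBIC)
d=cv2.resize(b[125:185,305:385],None,fx=2.75,fy=2.75,interpolation=cv2.INTER_CUBIC)
import numpy as np
o=np.zeros((c.shape[0]+d.shape[0],c.shape[1],3),np.uint8);o[:c.shape[0]]=c;o[c.shape[0]:,:d.shape[1]]=d
e=cv2.resize(b[200:340,200:390],None,fx=1.17,fy=1.17);o[c.shape[0]:c.shape[0]+e.shape[0],300:300+e.shape[1]]=e[:o.shape[0]-c.shape[0]]
cv2.imwrite("pics/crop0.png",o)
hsv=cv2.cvtColor(a,cv2.COLOR_BGR2HSV)
for n,p in dict(beam=(327,187),beamside=(327,192),block=(252,141),disc=(326,138),tin=(382,145),dog=(263,178),stop=(387,187),brush=(440,218),handle=(446,190),plane=(180,206),plane2=(187,206),bench=(290,220),bench2=(290,150),bench3=(230,200)).items(): print(n,hsv[p[1],p[0]],onz("top",[p],.03)[0].round(3))
E
```

```text
beam [ 29  91 247] [ 0.526 -0.03   0.03 ]
beamside [ 18 140 218] [ 0.511 -0.03   0.03 ]
block [ 18 170 245] [0.662 0.191 0.03 ]
disc [ 13 138 228] [ 0.674 -0.028  0.03 ]
tin [ 28 173 247] [ 0.655 -0.193  0.03 ]
dog [ 23  17 176] [0.55  0.156 0.03 ]
stop [ 30  11 237] [ 0.528 -0.205  0.03 ]
brush [ 27 102 247] [ 0.439 -0.359  0.03 ]
handle [ 26 103 247] [ 0.522 -0.38   0.03 ]
plane [ 20 127 223] [0.465 0.396 0.03 ]
plane2 [ 22 187 233] [0.465 0.376 0.03 ]
bench [ 13 167 162] [0.428 0.076 0.03 ]
bench2 [ 13 171 164] [0.636 0.078 0.03 ]
bench3 [ 12 168 176] [0.484 0.25  0.03 ]
```

View pics/crop0.png

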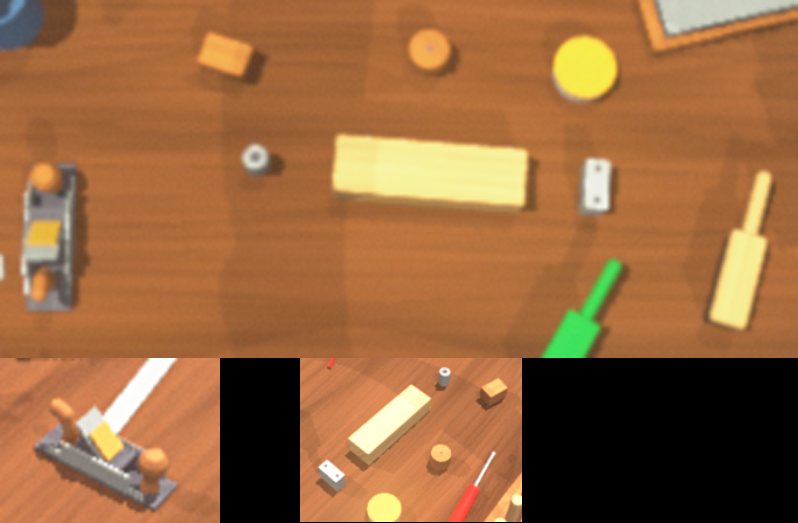

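```bash
cat >> h.py <<'E'
def seg(img,box,f):
    x0,y0,x1,y1=box; h=cv2.cvtColor(img,cv2.COLOR_BGR2HSV)[y0:y1,x0:x1].astype(int)
    m=f(h[...,0],h[...,1],h[...,2]).astype(np.uint8)
    n,l,s,c=cv2.connectedComponentsWithStats(m)
    k=1+np.argmax(s[1:,4]); cn=max(cv2.findContours((l==k).astype(np.uint8),0,cv2.CHAIN_APPROX_NONE)[0],key=len)+[x0,y0]
    return c[k]+[x0,y0],cn
def yaw(n,cn,z):
    P=onz(n,cn.reshape(-1,2),z)[:,:2].astype(np.float32)
    (c,wh,a)=cv2.minAreaRect(P*1000); a=a if wh[0]>=wh[1] else a+90
    return np.array(c)/1000,np.sort(wh),(a+90)%180-90
E
python3 - <<'E'
from h import *
a=cv2.imread("pics/top0.png");b=cv2.imread("pics/scene0.png")
wood=lambda h,s,v:(v>200)&(h<24); pale=lambda h,s,v:(v>195)&(s<150); grey=lambda h,s,v:(s<80)
T=[("beam",pale,.045,(280,160,375,205),(235,215,320,295)),("dog",grey,.04,(253,165,275,190),(312,203,333,228)),("stop",grey,.04,(376,172,400,203),(210,284,245,316)),
("block",wood,.036,(235,125,270,155),(350,213,382,243)),("disc",wood,.036,(312,125,342,152),(308,270,333,298)),("tin",lambda h,s,v:(h>23)|(s<110),.026,(365,128,400,162),(250,310,295,350)),
("brush",pale,.046,(425,178,460,245),(130,290,185,360)),("plane",lambda h,s,v:(s<110)|((v>215)&(h>3)),.03,(172,175,202,236),(315,135,372,182))]
A=a.copy();B=b.copy()
for n,f,z,bt,bs in T:
    for im,cam,bx,o in((a,"top",bt,A),(b,"scene",bs,B)):
        c,cn=seg(im,bx,f);cv2.drawContours(o,[cn],-1,(255,0,255),1)
        print(n,cam,onz(cam,[c],z/2)[0,:2].round(4),[np.round(q,3).tolist() for q in yaw(cam,cn,z)])
C=cv2.resize(A[120:250,170:460],(797,357),interpolation=0);D=cv2.resize(B[130:365,125:385],(266,240))
cv2.imwrite("pics/seg.png",np.vstack([C,np.pad(D,((0,0),(0,797-266),(0,0)))]))
E
```

```text
beam top [ 0.5439 -0.0283] [[0.539, -0.027], [64.204, 202.121], 86.063]
beam scene [ 0.5293 -0.0179] [[0.54, -0.03], [63.641, 212.923], 86.259]
dog top [0.5543 0.1577] [[0.55, 0.156], [26.803, 29.413], 45.355]
dog scene [0.5513 0.161 ] [[0.561, 0.147], [24.472, 53.704], -54.141]
stop top [ 0.5284 -0.2045] [[0.525, -0.201], [29.177, 56.956], -1.251]
stop scene [ 0.5265 -0.2007] [[0.536, -0.208], [36.337, 70.767], -7.56]
block top [0.6718 0.1952] [[0.666, 0.193], [35.638, 50.78], 71.501]
block scene [0.6528 0.2193] [[0.66, 0.213], [62.301, 86.168], 79.273]
disc top [ 0.6796 -0.0269] [[0.674, -0.026], [38.376, 40.172], 0.089]
disc scene [ 0.6645 -0.0083] [[0.672, -0.02], [52.187, 60.228], 38.635]
tin top [ 0.6614 -0.1959] [[0.656, -0.191], [63.179, 70.425], -44.479]
tin scene [ 0.658  -0.1923] [[0.663, -0.198], [62.416, 73.373], -51.173]
brush top [ 0.4488 -0.3604] [[0.461, -0.359], [39.586, 169.872], -16.263]
brush scene [ 0.4391 -0.3501] [[0.464, -0.358], [40.1, 173.103], -15.57]
plane top [0.4665 0.3774] [[0.467, 0.375], [57.431, 156.711], 0.292]
plane scene [0.4658 0.3957] [[0.478, 0.416], [164.77, 175.53], -87.431]
```

View pics/seg.png

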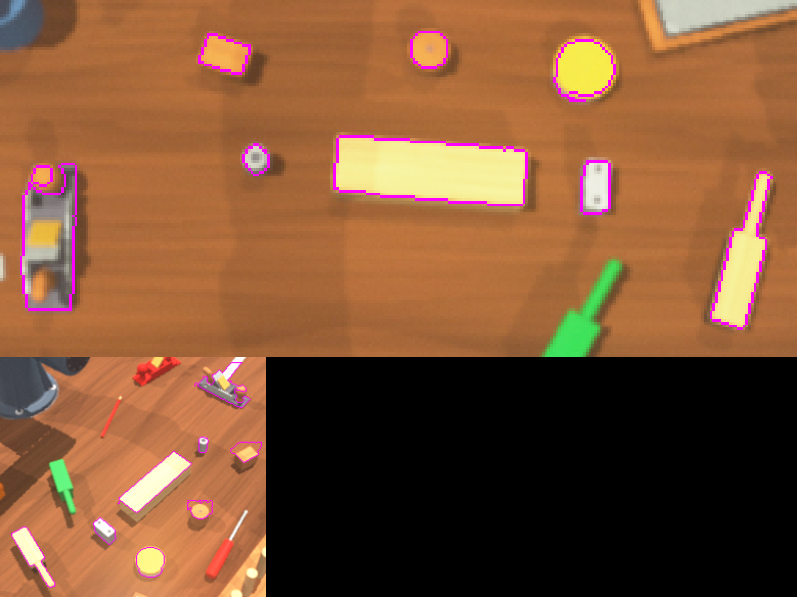

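```bash
cat >> h.py <<'E'
def go(x,y,z,yw):  # shift (cm) and turn in tool axes to reach a tool-down pose with tool-x yaw yw
    s=bot.read_state();R=np.array(s["tcp_rot"]);p=np.array(s["position"])
    cy=np.degrees(np.arctan2(R[1,0],R[0,0])); a=np.radians(yw)
    G=np.array([[np.cos(a),np.sin(a),0],[np.sin(a),-np.cos(a),0],[0,0,-1]])
    from scipy.spatial.transform import Rotation as Q
    print("shift",(100*R.T@(np.array([x,y,z])-p)).round(2),"turn",Q.from_matrix(R.T@G).as_rotvec(degrees=True).round(1),"j6",s["joint_positions"][5].round(0),"op",round(s["opening"],2),"gf",round(s["grasp_force"],1))
E
python3 - <<'E'
from h import *
go(.427,-.349,.15,-16)
r=onz("top",[(197.3,179.3),(196.7,232.4)],.003);print(r, np.linalg.norm(r[0]-r[1]))
print(onz("top",[(393.6,215),(375,255)],.03))
print(onz("top",[(186,184.5)],.05),onz("scene",[(361,162)],.05))
E
```

```text
shift [ 32.11 -17.59   8.31] turn [-0.1  0.  31.1] j6 -10.0 op 1.0 gf 0.0
[[0.55077151 0.35401909 0.003     ]
 [0.39146719 0.34886105 0.003     ]] 0.15938780322117163
[[ 0.44583688 -0.22308521  0.03      ]
 [ 0.32994702 -0.16768386  0.03      ]]
[[0.52459032 0.37727063 0.05      ]] [[0.53181883 0.37788866 0.05      ]]
```

>>> {"fn": "apply_moves", "kwargs": {
  "steps": [
    [[32.1,-17.6,8.3,0,0,31,1],[32.1,-17.6,8.3,0,0,31,1],[32.1,-17.6,8.3,0,0,31,1],[32.1,-17.6,8.3,0,0,31,1],[32.1,-17.6,8.3,0,0,31,1],[32.1,-17.6,8.3,0,0,31,1],[32.1,-17.6,8.3,0,0,31,1],[32.1,-17.6,8.3,0,0,31,1],[32.1,-17.6,8.3,0,0,31,1],[32.1,-17.6,8.3,0,0,31,1]]
  ]
}}

```text
time_s: 1.35
position: [0.4262, -0.3511, 0.1509]
tcp_rot: [[0.961, -0.276, 0.0], [-0.276, -0.961, -0.001], [0.001, 0.001, -1.0]]
force: [0.2, -0.1, -0.3]
opening: 1.0
grasp_force: 0.0
```

Run:
```python
from h import *
print(bot.read_state()["joint_positions"].round(1))
go(.427,-.349,.026,-16)
```

```text
[-51.1  31.1  97.2  -0.   51.7  55. ]
shift [ 1.000e-02 -2.300e-01  1.249e+01] turn [ 0. -0. -0.] j6 55.0 op 1.0 gf 0.0
```

>>> {"fn": "apply_moves", "kwargs": {
  "steps": [
    [[0,-0.2,6,0,0,0,1],[0,-0.2,11,0,0,0,1],[0,-0.2,12.4,0,0,0,1],[0,-0.2,12.4,0,0,0,1],[0,-0.2,12.4,0,0,0,-1],[0,-0.2,12.4,0,0,0,-1],[0,-0.2,12.4,0,0,0,-1],[0,-0.2,12.4,0,0,0,-1],[0,-0.2,12.4,0,0,0,-1],[0,-0.2,12.4,0,0,0,-1]]
  ]
}}

```text
time_s: 2.6
position: [0.4276, -0.3481, 0.0266]
tcp_rot: [[0.962, -0.274, 0.0], [-0.274, -0.962, -0.0], [0.0, 0.0, -1.0]]
force: [0.1, -0.8, 1.3]
opening: 0.431
grasp_force: 30.0
```

Run:
```python
from h import *
go(.4597,-.0226,.11,86)
```

```text
shift [ -5.82 -32.18  -8.35] turn [   0.     0.  -101.9] j6 55.0 op 0.43 gf 30.0
```

>>> {"fn": "apply_moves", "kwargs": {
  "steps": [
    [[0,0,-4,0,0,0,-1],[0,0,-8.4,0,0,0,-1],[-1,-4,-8.4,0,0,-10,-1],[-1,-8,-8.4,0,0,-20,-1],[-2,-12,-8.4,0,0,-30,-1],[-3,-16,-8.4,0,0,-40,-1],[-4,-20,-8.4,0,0,-50,-1],[-5,-24,-8.4,0,0,-60,-1],[-5.8,-28,-8.4,0,0,-70,-1],[-5.8,-31,-8.4,0,0,-80,-1],[-5.8,-32.2,-8.4,0,0,-90,-1],[-5.8,-32.2,-8.4,0,0,-100,-1],[-5.8,-32.2,-8.4,0,0,-102,-1],[-5.8,-32.2,-8.4,0,0,-102,-1],[-5.8,-32.2,-8.4,0,0,-102,-1]]
  ]
}}

```text
time_s: 4.47
position: [0.4598, -0.0225, 0.1105]
tcp_rot: [[0.07, 0.998, -0.0], [0.998, -0.07, 0.0], [0.0, -0.0, -1.0]]
force: [0.6, 1.0, -0.7]
opening: 0.431
grasp_force: 30.0
```

Run:
```python
from h import *
go(.4597,-.0226,.0265,86)
a=bot.capture("scene");b=bot.capture("top")
c=cv2.resize(a[180:320,170:370],None,fx=2,fy=2);d=cv2.resize(b[140:280,230:430],None,fx=2,fy=2)
cv2.imwrite("pics/b1.png",np.hstack([c,d]))
```

```text
shift [-0.01 -0.01  8.4 ] turn [-0. -0.  0.] j6 -13.0 op 0.43 gf 30.0
```

View pics/b1.png

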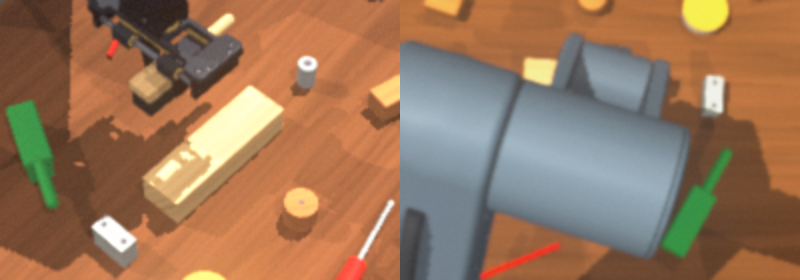

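The scene crop shows the brush held level, parallel to the beam, on the near side (about (165,80)), clear of everything. Lower it and let go with a partial opening.

>>> {"fn": "apply_moves", "kwargs": {
  "steps": [
    [[0,0,4,0,0,0,-1],[0,0,7,0,0,0,-1],[0,0,8.3,0,0,0,-1],[0,0,8.4,0,0,0,-1],[0,0,8.4,0,0,0,-1],[0,0,8.4,0,0,0,0.1],[0,0,8.4,0,0,0,0.1],[0,0,8.4,0,0,0,0.1],[0,0,6,0,0,0,0.1],[0,0,2,0,0,0,0.1],[0,0,-4,0,0,0,1],[0,0,-4,0,0,0,1]]
  ]
}}

```text
time_s: 6.08
position: [0.4628, -0.0229, 0.1545]
tcp_rot: [[0.068, 0.998, 0.01], [0.998, -0.068, -0.003], [-0.002, 0.01, -1.0]]
force: [0.3, -0.0, -0.4]
opening: 0.692
grasp_force: 0.0
```

Run:
```python
from h import *
go(.674,-.026,.12,86)
```

```text
shift [ 1.13 21.06  3.66] turn [0.6 0.1 0.1] j6 -13.0 op 0.69 gf 0.0
```

>>> {"fn": "apply_moves", "kwargs": {
  "steps": [
    [[1.1,6,0,0,0,0,1],[1.1,12,0,0,0,0,1],[1.1,18,2,0,0,0,1],[1.1,21.4,3.2,0,0,0,1],[1.1,21.4,3.2,0,0,0,1],[1.1,21.4,3.2,0,0,0,1],[1.1,21.4,3.2,0,0,0,1]]
  ]
}}

```text
time_s: 6.95
position: [0.6728, -0.0255, 0.1185]
tcp_rot: [[0.068, 0.998, -0.002], [0.998, -0.068, 0.0], [0.0, -0.002, -1.0]]
force: [0.1, 0.5, 0.8]
opening: 0.998
grasp_force: 0.0
```

Run:
```python
from h import *
go(.674,-.026,.016,86)
```

```text
shift [-0.04  0.14 10.25] turn [-0.1 -0.   0.1] j6 -8.0 op 1.0 gf 0.0
```

>>> {"fn": "apply_moves", "kwargs": {
  "steps": [
    [[0,0,5,0,0,0,1],[0,0,9,0,0,0,1],[0,0,10.2,0,0,0,1],[0,0,10.2,0,0,0,1],[0,0,10.2,0,0,0,-1],[0,0,10.2,0,0,0,-1],[0,0,10.2,0,0,0,-1],[0,0,10.2,0,0,0,-1],[0,0,10.2,0,0,0,-1],[0,0,6,0,0,0,-1],[0,0,1,0,0,0,-1],[0,0,1,0,0,0,-1],[0,0,1,0,0,0,-1]]
  ]
}}

```text
time_s: 8.57
position: [0.6735, -0.0256, 0.1082]
tcp_rot: [[0.068, 0.998, -0.001], [0.998, -0.068, 0.0], [0.0, -0.001, -1.0]]
force: [-0.2, -0.6, -1.4]
opening: 0.494
grasp_force: 30.0
```

Run:
```python
from h import *
go(.5306,-.1592,.11,86)
```

```text
shift [-14.29 -13.35  -0.17] turn [-0.1 -0.   0.1] j6 -8.0 op 0.49 gf 30.0
```

>>> {"fn": "apply_moves", "kwargs": {
  "steps": [
    [[-4,-4,0,0,0,0,-1],[-8,-8,0,0,0,0,-1],[-12,-11,0,0,0,0,-1],[-14.3,-13.4,0,0,0,0,-1],[-14.3,-13.4,0,0,0,0,-1],[-14.3,-13.4,0,0,0,0,-1],[-14.3,-13.4,0,0,0,0,-1],[-14.3,-13.4,5,0,0,0,-1],[-14.3,-13.4,5,0,0,0,-1],[-14.3,-13.4,5,0,0,0,-1]]
  ]
}}

```text
time_s: 9.82
position: [0.5315, -0.159, 0.0591]
tcp_rot: [[0.067, 0.998, 0.001], [0.998, -0.067, -0.0], [-0.0, 0.001, -1.0]]
force: [0.4, -0.5, 0.3]
opening: 0.498
grasp_force: 30.0
```

Run:
```python
from h import *
go(.5306,-.1592,.0165,86)
a=bot.capture("scene")
cv2.imwrite("pics/d1.png",cv2.resize(a[210:330,180:330],None,fx=4,fy=4,interpolation=cv2.INTER_CUBIC))
```

```text
shift [-0.03 -0.09  4.26] turn [0.  0.  0.2] j6 -24.0 op 0.5 gf 30.0
```

View pics/d1.png

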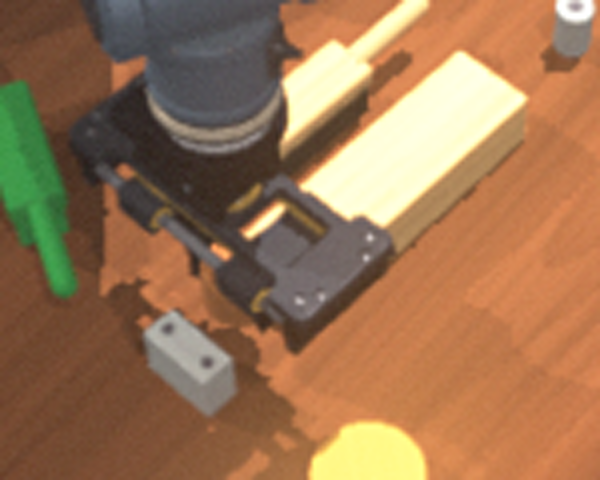

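The brush stands well beside the beam (handle out at about (400,20)); the disc hangs largely hidden behind the gripper, over the gap (at about (215,300)). Lower it while watching the force.

>>> {"fn": "apply_moves", "kwargs": {
  "steps": [
    [[0,-0.1,1,0,0,0,-1],[0,-0.1,2,0,0,0,-1],[0,-0.1,3,0,0,0,-1],[0,-0.1,3.5,0,0,0,-1],[0,-0.1,3.5,0,0,0,-1]]
  ]
}}

```text
time_s: 10.5
position: [0.5294, -0.1591, 0.0229]
tcp_rot: [[0.068, 0.998, -0.001], [0.998, -0.068, 0.001], [0.001, -0.001, -1.0]]
force: [0.2, 0.0, -0.7]
opening: 0.492
grasp_force: 30.0
```

>>> {"fn": "apply_moves", "kwargs": {
  "steps": [
    [[0,0,0.4,0,0,0,-1],[0,0,0.7,0,0,0,-1],[0,0,0.7,0,0,0,-1],[0,0,0.7,0,0,0,0.4],[0,0,0.7,0,0,0,0.4],[0,0,0.7,0,0,0,0.4],[0,0,-3,0,0,0,0.4],[0,0,-8,0,0,0,1],[0,0,-13,0,0,0,1],[0,0,-13,0,0,0,1]]
  ]
}}

```text
time_s: 11.75
position: [0.5324, -0.1606, 0.1575]
tcp_rot: [[0.068, 0.998, 0.008], [0.998, -0.068, -0.004], [-0.004, 0.009, -1.0]]
force: [0.5, -0.3, -0.9]
opening: 0.944
grasp_force: 0.0
```

Run:
```python
from h import *
go(.666,.193,.12,161.5)
```

```text
shift [36.19 10.91  3.7 ] turn [  0.3   0.5 -75.4] j6 -24.0 op 0.94 gf 0.0
```

>>> {"fn": "apply_moves", "kwargs": {
  "steps": [
    [[4,2,0,0,0,-10,1],[9,4,0,0,0,-20,1],[14,6,0,0,0,-30,1],[19,8,0,0,0,-40,1],[24,10,1,0,0,-50,1],[29,11,2,0,0,-60,1],[34,11,3,0,0,-70,1],[36.2,11,3.7,0,0,-75.5,1],[36.2,11,3.7,0,0,-75.5,1],[36.2,11,3.7,0,0,-75.5,1],[36.2,11,3.7,0,0,-75.5,1]]
  ]
}}

```text
time_s: 13.12
position: [0.6643, 0.1928, 0.1167]
tcp_rot: [[-0.948, 0.318, 0.0], [0.318, 0.948, -0.0], [-0.0, -0.0, -1.0]]
force: [-0.2, 0.2, 0.4]
opening: 1.003
grasp_force: 0.0
```

Run:
```python
from h import *
go(.666,.193,.016,161.5)
```

```text
shift [-0.16  0.07 10.07] turn [-0.  0. -0.] j6 -64.0 op 1.0 gf 0.0
```

>>> {"fn": "apply_moves", "kwargs": {
  "steps": [
    [[-0.2,0,5,0,0,0,1],[-0.2,0,9,0,0,0,1],[-0.2,0,10,0,0,0,1],[-0.2,0,10,0,0,0,1],[-0.2,0,10,0,0,0,-1],[-0.2,0,10,0,0,0,-1],[-0.2,0,10,0,0,0,-1],[-0.2,0,10,0,0,0,-1],[-0.2,0,10,0,0,0,-1],[-0.2,0,6,0,0,0,-1],[-0.2,0,1,0,0,0,-1],[-0.2,0,1,0,0,0,-1],[-0.2,0,1,0,0,0,-1]]
  ]
}}

```text
time_s: 14.75
position: [0.6652, 0.1937, 0.1061]
tcp_rot: [[-0.949, 0.315, -0.001], [0.315, 0.949, -0.0], [0.001, -0.001, -1.0]]
force: [0.3, 0.7, -1.4]
opening: 0.594
grasp_force: 30.0
```

Run:
```python
from h import *
go(.5488,.1082,.11,86)
```

```text
shift [  8.35 -11.79  -0.37] turn [-0.1 -0.  75.6] j6 -65.0 op 0.59 gf 30.0
```

>>> {"fn": "apply_moves", "kwargs": {
  "steps": [
    [[1,-2,0,0,0,10,-1],[2,-4,0,0,0,20,-1],[3,-6,0,0,0,30,-1],[4,-8,0,0,0,40,-1],[6,-10,0,0,0,50,-1],[7,-11.8,0,0,0,60,-1],[8.3,-11.8,0,0,0,70,-1],[8.3,-11.8,0,0,0,75.5,-1],[8.3,-11.8,4.5,0,0,75.5,-1],[8.3,-11.8,4.5,0,0,75.5,-1],[8.3,-11.8,4.5,0,0,75.5,-1]]
  ]
}}

```text
time_s: 16.12
position: [0.5494, 0.108, 0.0611]
tcp_rot: [[0.068, 0.998, -0.002], [0.998, -0.068, 0.0], [-0.0, -0.002, -1.0]]
force: [0.1, -0.1, 0.0]
opening: 0.592
grasp_force: 30.0
```

Run:
```python
from h import *
go(.5488,.1082,.0165,86)
a=bot.capture("scene")
cv2.imwrite("pics/e1.png",cv2.resize(a[180:300,220:390],None,fx=4,fy=4,interpolation=cv2.INTER_CUBIC))
```

```text
shift [ 0.01 -0.06  4.46] turn [-0.1  0.   0.1] j6 4.0 op 0.59 gf 30.0
```

View pics/e1.png

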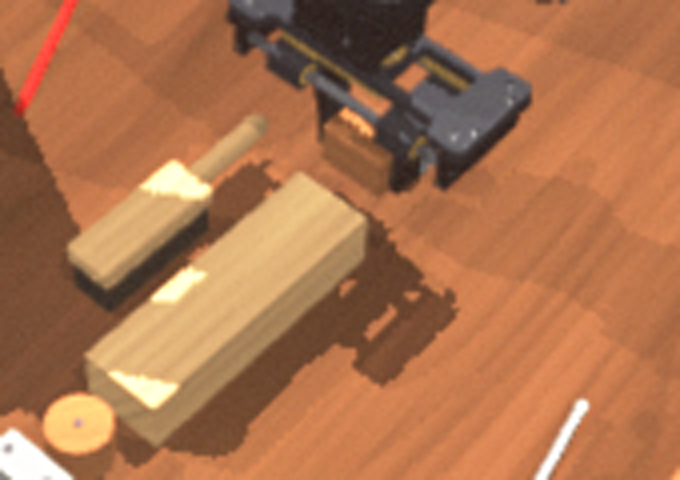

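The block hangs square over the gap (about (360,150)), the disc stands in the other gap (78,423), and the brush lies along the near side (140,225). Lower the block and release it.

>>> {"fn": "apply_moves", "kwargs": {
  "steps": [
    [[0,-0.1,1.5,0,0,0,-1],[0,-0.1,3,0,0,0,-1],[0,-0.1,4,0,0,0,-1],[0,-0.1,4.4,0,0,0,-1],[0,-0.1,4.4,0,0,0,-1],[0,-0.1,4.4,0,0,0,0.5],[0,-0.1,4.4,0,0,0,0.5],[0,-0.1,4.4,0,0,0,0.5],[0,-0.1,1,0,0,0,0.5],[0,-0.1,-4,0,0,0,1],[0,-0.1,-9,0,0,0,1],[0,-0.1,-9,0,0,0,1]]
  ]
}}

```text
time_s: 17.68
position: [0.552, 0.1082, 0.1558]
tcp_rot: [[0.068, 0.998, 0.01], [0.998, -0.068, -0.0], [0.001, 0.01, -1.0]]
force: [1.2, 0.4, -0.5]
opening: 0.97
grasp_force: 0.0
```

Run:
```python
from h import *
go(.470,.3755,.13,1)
```

```text
shift [ 26.11 -10.01   2.5 ] turn [ 0.4 -0.4 85.1] j6 4.0 op 0.97 gf 0.0
```

>>> {"fn": "apply_moves", "kwargs": {
  "steps": [
    [[3,-1,0,0,0,10,1],[6,-2,0,0,0,20,1],[9,-3,0,0,0,30,1],[12,-4,0,0,0,40,1],[15,-6,0,0,0,50,1],[19,-8,0,0,0,60,1],[23,-9.8,1,0,0,70,1],[26.1,-9.8,2,0,0,80,1],[26.1,-9.8,2,0,0,85,1],[26.1,-9.8,2,0,0,85,1],[26.1,-9.8,2,0,0,85,1]]
  ]
}}

```text
time_s: 19.05
position: [0.4685, 0.3746, 0.1309]
tcp_rot: [[1.0, 0.02, -0.001], [0.02, -1.0, -0.001], [-0.001, 0.001, -1.0]]
force: [-0.3, -0.3, -0.3]
opening: 1.001
grasp_force: 0.0
```

Run:
```python
from h import *
go(.470,.3755,.017,1)
a=bot.capture("scene");b=bot.capture("top")
cv2.imwrite("pics/p1.png",np.hstack([cv2.resize(a[115:295,220:390],None,fx=2.3,fy=2.3),cv2.resize(b[120:300,140:310],None,fx=2.3,fy=2.3)]))
```

```text
shift [ 0.16 -0.1  11.39] turn [0.  0.1 0.2] j6 117.0 op 1.0 gf 0.0
```

View pics/p1.png

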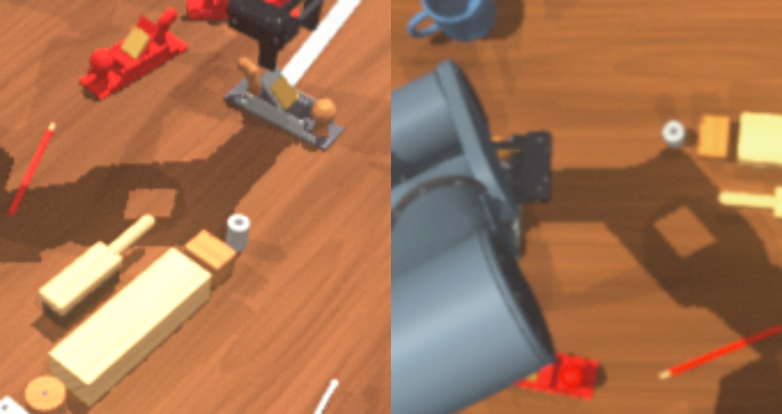

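The block sits in the gap at the round dog (scene crop (210,255)), and the gripper is over the plane (285,95). Next: grip the plane.

>>> {"fn": "apply_moves", "kwargs": {
  "steps": [
    [[0.2,-0.1,5,0,0,0,1],[0.2,-0.1,9,0,0,0,1],[0.2,-0.1,11,0,0,0,1],[0.2,-0.1,11.3,0,0,0,1],[0.2,-0.1,11.3,0,0,0,1],[0.2,-0.1,11.3,0,0,0,-1],[0.2,-0.1,11.3,0,0,0,-1],[0.2,-0.1,11.3,0,0,0,-1],[0.2,-0.1,11.3,0,0,0,-1],[0.2,-0.1,11.3,0,0,0,-1],[0.2,-0.1,11.3,0,0,0,-1],[0.2,-0.1,8,0,0,0,-1],[0.2,-0.1,3,0,0,0,-1],[0.2,-0.1,-2,0,0,0,-1],[0.2,-0.1,-2,0,0,0,-1],[0.2,-0.1,-2,0,0,0,-1]]
  ]
}}

```text
time_s: 21.15
position: [0.4691, 0.3749, 0.1496]
tcp_rot: [[1.0, 0.02, -0.004], [0.02, -1.0, -0.003], [-0.004, 0.003, -1.0]]
force: [-0.1, -0.5, -6.1]
opening: 0.55
grasp_force: 30.0
```

Run:
```python
from h import *
go(.5395,-.028,.14,86)
a=bot.capture("scene")
cv2.imwrite("pics/p2.png",cv2.resize(a[75:195,265:425],None,fx=3,fy=3,interpolation=cv2.INTER_CUBIC))
# placed things, top faces
b=bot.capture("top")
pale=lambda h,s,v:(v>150)&(s<150)
```

```text
shift [ 6.26 40.42  1.04] turn [ -0.1   0.3 -84.9] j6 117.0 op 0.55 gf 30.0
```

View pics/p2.png

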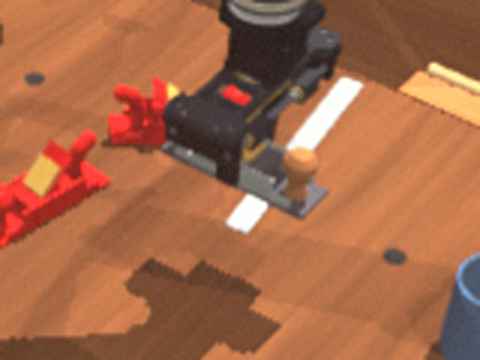

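The plane is held level near its middle, with its knob on the far side (300,170). Carry it over the beam.

>>> {"fn": "apply_moves", "kwargs": {
  "steps": [
    [[0.5,3,0,0,0,-8,-1],[1,7,0,0,0,-16,-1],[2,11,0,0,0,-24,-1],[2.5,15,0,0,0,-32,-1],[3,19,0,0,0,-40,-1],[3.5,23,0,0,0,-48,-1],[4,27,0,0,0,-56,-1],[4.5,31,0,0,0,-64,-1],[5,35,0,0,0,-72,-1],[5.7,38.5,0,0,0,-80,-1],[6.2,40.4,1,0,0,-85,-1],[6.2,40.4,1,0,0,-85,-1],[6.2,40.4,1,0,0,-85,-1],[6.2,40.4,1,0,0,-85,-1]]
  ]
}}

```text
time_s: 23.0
position: [0.5401, -0.0255, 0.1412]
tcp_rot: [[0.067, 0.998, -0.001], [0.998, -0.067, 0.001], [0.0, -0.001, -1.0]]
force: [0.2, 0.6, -5.7]
opening: 0.55
grasp_force: 30.0
```

Run:
```python
from h import *
go(.5395,-.028,.0635,86)
a=bot.capture("scene")
cv2.imwrite("pics/p3.png",cv2.resize(a[160:330,190:370],None,fx=3,fy=3,interpolation=cv2.INTER_CUBIC))
```

```text
shift [-0.25 -0.03  7.77] turn [-0.1 -0.   0.2] j6 -11.0 op 0.55 gf 30.0
```

View pics/p3.png

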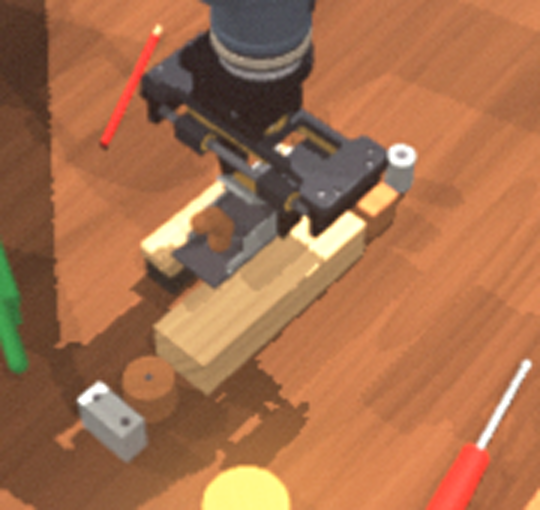

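Held over the beam, rear handle (210,230) on the stop side. Lower gently.

>>> {"fn": "apply_moves", "kwargs": {
  "steps": [
    [[-0.2,0,3,0,0,0,-1],[-0.2,0,5,0,0,0,-1],[-0.2,0,6.5,0,0,0,-1],[-0.2,0,7.2,0,0,0,-1],[-0.2,0,7.5,0,0,0,-1],[-0.2,0,7.5,0,0,0,-1]]
  ]
}}

```text
time_s: 23.8
position: [0.5409, -0.0286, 0.0669]
tcp_rot: [[0.068, 0.998, 0.001], [0.998, -0.068, -0.0], [-0.0, 0.001, -1.0]]
force: [0.1, 0.2, -6.0]
opening: 0.546
grasp_force: 30.0
```

>>> {"fn": "apply_moves", "kwargs": {
  "steps": [
    [[0,-0.1,0.2,0,0,0,-1],[0,-0.1,0.4,0,0,0,-1],[0,-0.1,0.4,0,0,0,-1],[0,-0.1,0.4,0,0,0,-1]]
  ]
}}

```text
time_s: 24.3
position: [0.5397, -0.0285, 0.0637]
tcp_rot: [[0.068, 0.998, 0.001], [0.998, -0.068, -0.0], [-0.0, 0.001, -1.0]]
force: [-1.0, 0.6, 6.0]
opening: 0.547
grasp_force: 30.0
```

Contact is felt. Release, rise, then clear the view towards the robot's right.

>>> {"fn": "apply_moves", "kwargs": {
  "steps": [
    [[0,0,0,0,0,0,0.6],[0,0,0,0,0,0,0.6],[0,0,0,0,0,0,0.6],[0,0,0,0,0,0,0.6],[0,0,-4,0,0,0,0.6],[0,0,-9,0,0,0,0.6],[0,0,-15,0,0,0,0.6],[-6,0,-17,0,0,0,0.6],[-12,0,-17,0,0,0,0.6],[-18,0,-17,0,0,0,0.6],[-24,0,-17,0,0,0,0.6],[-30,0,-17,0,0,0,0.6],[-36,0,-17,0,0,0,0.6],[-42,0,-17,0,0,0,0.6],[-42,0,-17,0,0,0,0.6]]
  ]
}}

```text
time_s: 26.18
position: [0.5099, -0.4526, 0.2318]
tcp_rot: [[0.073, 0.997, 0.001], [0.997, -0.073, -0.002], [-0.002, 0.001, -1.0]]
force: [0.4, 0.1, -0.7]
opening: 0.799
grasp_force: 0.0
```

Run:
```python
from h import *
a=bot.capture("scene");b=bot.capture("top")
u=np.array([np.cos(np.radians(86.1)),np.sin(np.radians(86.1))]);v=np.array([-u[1],u[0]]);B=np.array([.5395,-.028])
for n,f,z,bx in [("brush",lambda h,s,v:(v>195)&(s<150),.046,(280,198,350,225)),("block",lambda h,s,v:(v>200)&(h<24)&(s>150),.036,(268,165,289,200)),("disc",lambda h,s,v:(v>200)&(h<24),.036,(364,170,382,200)),("sole",lambda h,s,v:(s<75),.075,(290,165,368,200)),]:
    c,cn=seg(b,bx,f);q=yaw("top",cn,z);d=q[0]-B;print(n,(d@u).round(4),(d@v).round(4),q[1].round(0),round(q[2],1))
cv2.imwrite("pics/f.png",np.hstack([cv2.resize(a[190:330,190:350],None,fx=2.4,fy=2.4),cv2.resize(b[120:260,240:400],None,fx=2.4,fy=2.4)]))
```

```text
brush 0.0365 0.0797 [ 40. 171.] 85.9
block 0.1359 0.0005 [38. 51.] 0.6
disc -0.1214 -0.0104 [12. 32.] -44.5
sole 0.0007 0.0016 [ 54. 152.] 85.7
```

View pics/f.png

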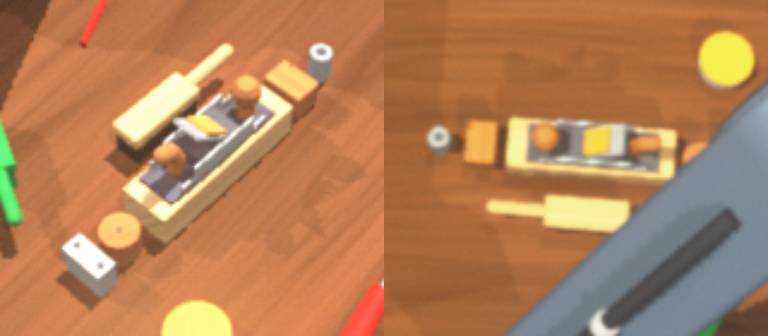

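The plane lies mid-beam with its knob to the dog, and the block and brush measure in tolerance. The arm hides the disc from above, so I check it in the scene view at about (239.6,286.3).

Run:
```python
from h import *
u=np.array([np.cos(np.radians(86.1)),np.sin(np.radians(86.1))]);v=np.array([-u[1],u[0]])
d=onz("scene",[(239.6,286.3)],.036)[0,:2]-[.5395,-.028];print(d@u,d@v)
if abs(d@v)<.011 and -.14<d@u<-.12: print(bot.hand_in())
```

```text
-0.13216272368451168 -0.0016133269718463343
the job is handed in; nothing more can be done
None
```

The setup is done and handed in at about 26 s on the robot's clock. By camera, the block, disc, brush and plane all measured within tolerance, with the plane last, its knob towards the round dog. The beam and wax tin were never knowingly touched, though I did not re-measure them, and hand-in gave no verdict.

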